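# Pack a tasting tray at the cheese stall, tall jar last

## Task

Pack the wooden tasting tray for a customer: first set the small brown-rind cheese in the tray's green-lined pocket and let go of it, and only then stand the tall jar of amber honey in the red-lined pocket beside it. Each must end upright and flat on its pocket's floor, set down gently, not dropped.

Things in the scene. Friction and masses are not known exactly. Their poses are not given: they have to be found in the camera images.
- brown_cheese_center (a point): Centre (half-way up) of the small cheese with the brown rind: an upright round drum 60 mm across and 50 mm tall, 0.10 to 0.21 kg, standing on the table; z along its axis, up. A cream-coloured and an ash-grey cheese of the same size are not wanted. The three cheeses and three jars stand mixed in two groups on either side of the tray, each at least 95 mm from the next, centre to centre.
- honey_jar_center (a point): Centre (half-way up) of the jar of amber-orange honey: an upright round jar 100 mm tall, 58 mm across over its lower 80 mm, with a white label band low down and a brass-coloured lid 52 mm across; 0.22 to 0.45 kg; z along its axis, up. Best gripped 55 to 70 mm up, so that the fingers stay above the cheese packed beside it. A dark red jar (white lid) and an olive-green jar (black lid) of the same size are not wanted.
- green_pocket (a point): Centre of the floor of the green-lined pocket of the wooden tray, where the cheese belongs. The tray (190 x 96 mm) is fixed to the table between the two groups and may be turned any way round. The pocket is a square 84 mm wide with its floor 8 mm above the table and rims only 4 mm above its floor; 10 mm of rim divides it from the red pocket. x points along the tray's length to the red pocket, whose centre is 94 mm away; z up.
- red_pocket (a point): Centre of the floor of the red-lined pocket of the same tray, where the honey jar belongs: same size, floor height, rims and axes as the green pocket.
Things that resemble listed ones, but are neither listed nor needed, are in the scene too. What is meant by the part that bears brown_cheese_center is not pink, and is the larger of those in its own colour.

How it is judged:
By the outcome, as a careful person would: the job done as asked, in the order asked, and still so for the second after the job is handed in, with the robot touching nothing.
It also fails if it takes over 61 s, if anything falls off the work surface, if the arm or the gripper's body presses on something with over 40 N, if the wrist force passes 120 N, or if a joint passes its speed limit or range.

## Robot

A 6-joint arm with a two-finger parallel gripper is mounted at the origin on the work surface. World frame = base frame: x ahead of the robot, y to its left, z up, the work surface at z = 0. Lengths are in m, angles in rad, forces in N, time in s.
With the tool pointing down it reaches from about 0.425 to 0.925 m from the base axis. Payload 12.5 kg.
Tool frame: the origin (TCP) lies midway between the tips of the shut fingers; the grasp point (between the pads) lies 19 mm behind it (ctrl.tcp_to_grasp is the distance from the TCP to the grasp point, in m); z points along the fingers, y is the line along which they close (so a half turn about z gives the same grasp; the last joint's range is limited). The gripper opens to 85 mm and grips with 20 to 120 N. Pads are 22 mm wide; open, the fingers measure 114 mm over their backs; the gripper's body (76 mm by 85 mm) begins 54 mm behind the grasp point. The pads swing forward as they close: fully open they stand 13 mm farther back than shut.
Start: joints at [-1.409, 0.491, 1.559, -0, 1.092, -0.106], TCP at [0.165, -0.603, 0.231] pointing down, gripper open.
Joint ranges: [-3.1, 3.1], [-0.84, 2.19], [0.05, 2.79], [-1.13, 4.28], [0.06, 2.93], [-2.69, 2.69]. Speed limits (rad/s): [2.22, 2.22, 2.79, 3.14, 3.14, 3.14].

## Interface

Orientations are given as a unit quaternion [x, y, z, w].
In Python, from bench import ctrl, eyes, job_done gives the robot as it stands.
- The arm moves only by the tool carry_out, never from a script. Its argument "moves" is a list of rows, each a list of 3 entries, a list of its own where there are three numbers: the shift along the tool's x, y, z in m, then the turn about the tool's z in rad, then the gripper's target within -1 to 1 (fully open at 1, half-way at 0, shut at -1). A call has 1 to 12 rows; each row shifts and turns the commanded pose from where the row before left it, along the tool's axes as they then stand; what a row does not reach is not made up. A row lasts 1/12 s, in which the tool goes at most 41.7 mm and 7.16 degrees, less where a joint would pass 70% of its speed; a pose out of reach is approached as far as the arm can. A call is refused whole if a number of a shift passes 0.0417 or a number of a turn 0.125, either way. A call with a gripper value outside its range is refused whole. The fingers move at their own pace and stop on an object; "newtons" is the grip in N (left out, the last holds). Time passes only in rows, so rows that do not move let the fingers close. It gives the time, the measured TCP pose, the force, the opening and the grip force at its end, in the units of the state.
- ctrl.read_state(): the state, without advancing time (a new reading comes with each control period).
- eyes.snapshot(name): name is "scene" or "side" or "wrist"; returns a dict with "color" (400x640x3 uint8, red, green, blue), "intrinsics" (3x3 intrinsics, pixels), "T" (4x4, takes a point from camera to world coordinates). Camera axes: x right, y down, z forward; pixel columns grow to the right and rows downward; lengths in m; the calibration is good to about 2 mm. A picture is of the moment at which its call begins. There is no depth.
- job_done(): hands the job in; it is judged then, once.
The state is a dict: "time_s": time; "joint_positions": joint angles; "qd": joint speeds; "joint_torque": joint torques, N m; "ee_pos": TCP position; "eef_rot": TCP orientation; "ft_force": force on the tool from outside, world axes, zero at the start; "wrist_torque": the same for the moment, N m; "finger_gap": opening from 0.0 (shut) to 1.0 (fully open); "finger_force": force on a finger pad.
Only numpy, scipy, OpenCV 4.12 (cv2) and the standard library are available. Lean on these libraries where they do the work, as an engineer would, in place of code of your own. Each camera call takes 0.05 s, during which the arm holds its last target. There are 200 camera calls.

## Working session

There is one attempt and no reset: what is moved stays moved. The work goes in short steps, Python scripts to look and compute and a tool call to move; the robot and the scene stay as the last step left them, time stands still between calls to the robot, and variables do not carry over. Pictures are saved under pics/ and viewed, at most 10 in all, crops included, and the job is handed in when it is done.

Besides the shell and the picture viewer there is one more tool, called after "Call:" as name(argument=value, ...), one argument or row to a line, values as JSON. carry_out: Moves the arm, as the interface text tells. Its arguments: {"type":"object","properties":{"moves":{"type":"array","items":{"type":"array"}},"newtons":{"type":"number"}},"required":["moves"]}

```bash
mkdir -p pics; ls; python3 - <<'E'
from bench import ctrl,eyes
import cv2,pickle,numpy as np
d={n:eyes.snapshot(n) for n in("scene","side")}
pickle.dump(d,open('d.pkl','wb'))
for n in d:
    cv2.imwrite(f'pics/{n}0.png',d[n]["color"][...,::-1]); print(n,d[n]["T"].round(3).tolist(),d[n]["intrinsics"].round(1).tolist())
s=ctrl.read_state();print(s['time_s'],s['ee_pos'],s['eef_rot'],s['finger_gap'])
E
```

```text
pics
scene [[0.546, 0.518, -0.658, 1.327], [0.838, -0.356, 0.414, -0.403], [-0.02, -0.777, -0.629, 0.787], [0.0, 0.0, 0.0, 1.0]] [[501.3, 0.0, 326.0], [0.0, 501.3, 195.6], [0.0, 0.0, 1.0]]
side [[-0.991, -0.074, 0.107, 0.458], [-0.13, 0.513, -0.848, 0.935], [0.008, -0.855, -0.518, 0.589], [0.0, 0.0, 0.0, 1.0]] [[440.2, 0.0, 323.6], [0.0, 440.2, 193.8], [0.0, 0.0, 1.0]]
0.1 [ 0.16538831 -0.60249877  0.23078604] [ 9.91048765e-01  1.33499392e-01  4.27065989e-06 -5.08039704e-04] 0.9979213789229715
```

View pics/scene0.png

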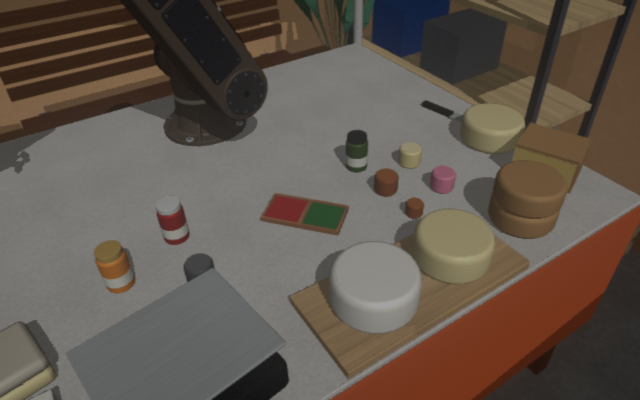

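View pics/side0.png

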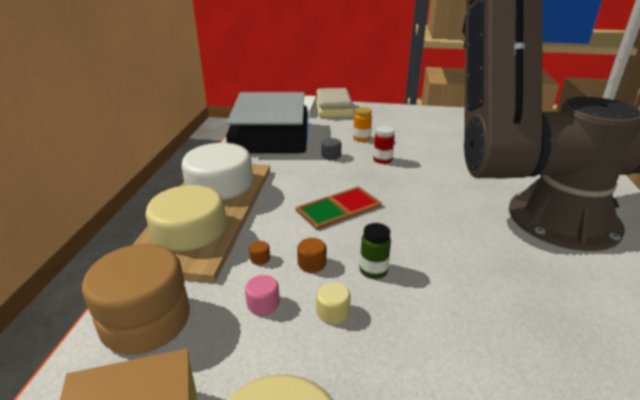

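The scene view shows the brown cheese at (386,182), with a smaller brown decoy at (415,208). The honey jar is at (115,267), and the tray's red and green pockets are at (287,208) and (325,215). In the side view the cheese is at (312,255), the honey at (363,125), green at (322,210) and red at (356,201).

```bash
cat > h.py <<'E'
import numpy as np,cv2
def ray(c,uv,z):
    d=c["T"][:3,:3]@np.linalg.solve(c["intrinsics"],[uv[0],uv[1],1.]); o=c["T"][:3,3]
    return (o+d*(z-o[2])/d[2])
R={'brown':((3,130,40),(14,255,255)),'honey':((8,150,120),(22,255,255)),'green':((45,120,30),(80,255,255)),'red':((172,120,60),(182,255,255))}
def blob(c,k,seed,win=45,extra=None):
    hsv=cv2.cvtColor(c["color"],cv2.COLOR_RGB2HSV)
    lo,hi=R[k]; m=cv2.inRange(hsv,lo,hi)
    if k=='red': m|=cv2.inRange(hsv,(0,170,60),(3,255,255))
    n,l,s,ce=cv2.connectedComponentsWithStats(m)
    b=l[seed[1],seed[0]]
    if b==0: return hsv[seed[1],seed[0]],None,None
    return hsv[seed[1],seed[0]],s[b],ce[b]
E
python3 - <<'E'
import pickle; from h import *
d=pickle.load(open('d.pkl','rb'))
S={'scene':{'brown':(386,184),'honey':(115,262),'green':(325,215),'red':(287,208)},'side':{'brown':(312,257),'honey':(363,128),'green':(322,210),'red':(356,201)}}
Z=dict(brown=.025,honey=.05,green=.008,red=.008)
for k in Z:
  for n in S:
    h,s,c=blob(d[n],k,S[n][k]); print(k,n,h,s,c, end=' ')
    if s is not None:
        mid=(s[0]+(s[2]-1)/2,s[1]+(s[3]-1)/2)
        print('cent',ray(d[n],c,Z[k]).round(4),'bbox',ray(d[n],mid,Z[k]).round(4))
E
```

```text
brown scene [ 11 135  85] [376 170  21  25 350] [387.47714286 180.29428571] cent [0.5655 0.2586 0.025 ] bbox [0.5689 0.2512 0.025 ]
brown side [ 14 223  89] [298 238  28  34 801] [311.40948814 254.62796504] cent [0.5679 0.2496 0.025 ] bbox [0.5678 0.2492 0.025 ]
honey scene [ 15 168 153] [ 96 255  27  24 326] [111.51533742 268.09202454] cent [ 0.5054 -0.399   0.05  ] bbox [ 0.4981 -0.4021  0.05  ]
honey side [ 16 197 140] [354 108  17  21 301] [361.93023256 118.45182724] cent [ 0.5062 -0.4407  0.05  ] bbox [ 0.5062 -0.4447  0.05  ]
green scene [ 61 102  70] None None green side [ 68 222  99] [302 200  42  23 545] [322.45321101 210.78899083] cent [0.5703 0.0623 0.008 ] bbox [0.5701 0.0632 0.008 ]
red scene [  0 159 109] None None red side [179 234 169] [335 190  39  21 466] [354.10729614 199.66309013] cent [0.4988 0.0012 0.008 ] bbox [0.499  0.0028 0.008 ]
```

```bash
cat >> h.py <<'E'
def go(s,x,y,z,yaw=None):
    "shift to a world target in tool axes (before turning), and turn"
    from scipy.spatial.transform import Rotation as Ro
    M=Ro.from_quat(s['eef_rot']).as_matrix(); cur=np.arctan2(M[1,0],M[0,0])
    print('tool shift',(M.T@(np.array([x,y,z])-s['ee_pos'])).round(4),'yaw',cur.round(4),'turn',None if yaw is None else round(cur-yaw,4))
E
python3 - <<'E'
import pickle; from h import *
from bench import ctrl
d=pickle.load(open('d.pkl','rb'));c=d['side']
b=np.array([.568,.2495]);y=np.array([.65,-.76])
for n,uv,z in [('olive',(375,251),.05),('cream',(333,303),.025),('smallbrown',(259,252),.015),('pink',(262,295),.025)]:
    p=ray(c,uv,z)[:2];v=p-b;print(n,p.round(3),'along y',(v@y).round(3),'across',(v[0]*y[1]-v[1]*y[0]).round(3))
p=ray(c,(384,146),.05)[:2];v=p-[.506,-.43];print('redjar',p,v@y,v[0]*y[1]-v[1]*y[0])
s=ctrl.read_state()
go(s,.55,-.2,.231,.707);go(s,.568,.2495,.2,.707)
E
```

```text
olive [0.442 0.252] along y -0.084 across 0.094
cream [0.51  0.376] along y -0.134 across -0.038
smallbrown [0.678 0.244] along y 0.076 across -0.08
pink [0.638 0.374] along y -0.049 across -0.134
redjar [ 0.4311645  -0.23593118] -0.19613537964025496 -0.06926975056034525
tool shift [ 4.774e-01 -2.864e-01  1.000e-04] yaw 0.2678 turn -0.4392
tool shift [ 0.6137 -0.7151  0.0316] yaw 0.2678 turn -0.4392
```

Call:
carry_out(
  moves=[
    [[0.033, -0.02, 0], 0, 1],
    [[0.033, -0.02, 0], 0, 1],
    [[0.033, -0.02, 0], 0, 1],
    [[0.033, -0.02, 0], 0, 1],
    [[0.033, -0.02, 0], 0, 1],
    [[0.033, -0.02, 0], 0, 1],
    [[0.033, -0.02, 0], 0, 1],
    [[0.033, -0.02, 0], 0, 1],
    [[0.033, -0.02, 0], 0, 1],
    [[0.033, -0.02, 0], 0, 1],
    [[0.033, -0.02, 0], 0, 1],
    [[0.033, -0.02, 0], 0, 1],
  ],
  newtons=30,
)

```text
time_s: 1.1
ee_pos: [0.4847, -0.2648, 0.2312]
eef_rot: [0.991, 0.133, -0.0, -0.0]
ft_force: [0.2, -1.1, 0.1]
finger_gap: 1.002
finger_force: 0.0
```

Call:
carry_out(
  moves=[
    [[0.015, -0.035, 0], 0, 1],
    [[0.015, -0.035, 0], 0, 1],
    [[0.015, -0.035, 0], 0, 1],
    [[0.015, -0.035, 0], 0, 1],
    [[0.015, -0.035, 0], 0, 1],
    [[0.015, -0.035, 0], 0, 1],
    [[0.015, -0.035, 0], 0, 1],
    [[0.015, -0.035, 0], 0, 1],
    [[0, 0, 0], -0.11, 1],
    [[0, 0, 0], -0.11, 1],
    [[0, 0, 0], -0.11, 1],
    [[0, 0, 0], -0.11, 1],
  ],
)

```text
time_s: 2.1
ee_pos: [0.5252, 0.0357, 0.231]
eef_rot: [0.937, 0.349, -0.0, -0.0]
ft_force: [-0.2, 0.1, -0.3]
finger_gap: 1.001
finger_force: 0.0
```

```bash
python3 - <<'E'
from h import *; from bench import ctrl,eyes
s=ctrl.read_state();print(s['time_s'],s['ee_pos'],s['joint_positions'])
go(s,.568,.2495,.2,.707)
c=eyes.snapshot('wrist');cv2.imwrite('pics/w1.png',c['color'][...,::-1]);print(c['T'].round(3).tolist(),c['intrinsics'][0])
import pickle;pickle.dump(c,open('w1.pkl','wb'))
E
```

```text
2.1 [0.52524846 0.03573031 0.2309881 ] [-5.75437940e-02  3.52043008e-01  1.79886029e+00 -9.70280656e-05
  9.91286462e-01  7.99230868e-01]
tool shift [ 0.1723 -0.1335  0.031 ] yaw 0.7141 turn 0.0071
[[0.655, -0.723, -0.219, 0.581], [-0.756, -0.627, -0.189, 0.083], [-0.001, 0.29, -0.957, 0.374], [0.0, 0.0, 0.0, 1.0]] [348.39616381   0.         321.51685998]
```

View pics/w1.png

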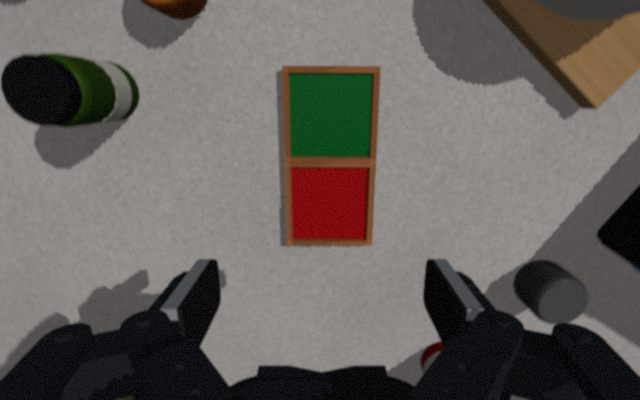

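The wrist view shows the tray square-on, with green at about (331,115) and red at about (329,203). I'll measure the pockets here and move to the cheese.

```bash
python3 - <<'E'
from h import *; import pickle
c=pickle.load(open('w1.pkl','rb'))
P={}
for k,sd in(('green',(331,115)),('red',(329,203))):
    hsv=cv2.cvtColor(c['color'],cv2.COLOR_RGB2HSV);h0=hsv[sd[1],sd[0]]
    m=cv2.inRange(hsv,(45,100,30),(80,255,255)) if k=='green' else cv2.inRange(hsv,(0,180,60),(4,255,255))|cv2.inRange(hsv,(174,180,60),(180,255,255))
    n,l,s,ce=cv2.connectedComponentsWithStats(m);b=l[sd[1],sd[0]]
    cn=max(cv2.findContours((l==b).astype('u1'),0,2)[0],key=cv2.contourArea)
    r=cv2.minAreaRect(cn);q=np.array([ray(c,p,.008) for p in cv2.boxPoints(r)])
    print(k,h0,r,q.mean(0).round(4),np.linalg.norm(q-np.roll(q,1,0),axis=1).round(4));P[k]=q.mean(0)
v=P['red']-P['green'];print(v,np.linalg.norm(v),np.arctan2(-v[1],-v[0]))
E
```

```text
green [ 68 210  74] ((331.0, 115.0), (82.0, 82.0), 90.0) [0.5704 0.0612 0.008 ] [0.0817 0.0811 0.0817 0.0867]
red [178 233 129] ((329.5, 202.5), (71.0, 77.0), 90.0) [0.499  0.0005 0.008 ] [0.0819 0.0821 0.082  0.0874]
[-0.07134102 -0.06060648  0.        ] 0.09360922390296232 0.704222322049635
```

Call:
carry_out(
  moves=[
    [[0.0, -0.033, 0], 0, 1],
    [[0.023, -0.025, 0.0], 0, 1],
    [[0.025, -0.025, 0.0], 0, 1],
    [[0.025, -0.025, 0], 0, 1],
    [[0.02, -0.025, 0.0], 0, 1],
    [[0, 0, 0], 0, 1],
  ],
)

```text
time_s: 2.65
ee_pos: [0.5092, 0.201, 0.231]
eef_rot: [0.938, 0.347, 0.0, -0.0]
ft_force: [-0.4, -0.2, -0.3]
finger_gap: 1.002
finger_force: 0.0
```

```bash
python3 - <<'E'
from h import *; from bench import ctrl,eyes
s=ctrl.read_state();print(s['time_s'],s['ee_pos'])
go(s,.568,.2495,.2,.707)
c=eyes.snapshot('wrist');cv2.imwrite('pics/w2.png',c['color'][...,::-1])
import pickle;pickle.dump(c,open('w2.pkl','wb'))
E
```

```text
2.65 [0.50917442 0.20097796 0.2310009 ]
tool shift [0.0762 0.0014 0.031 ] yaw 0.7082 turn 0.0012
```

View pics/w2.png

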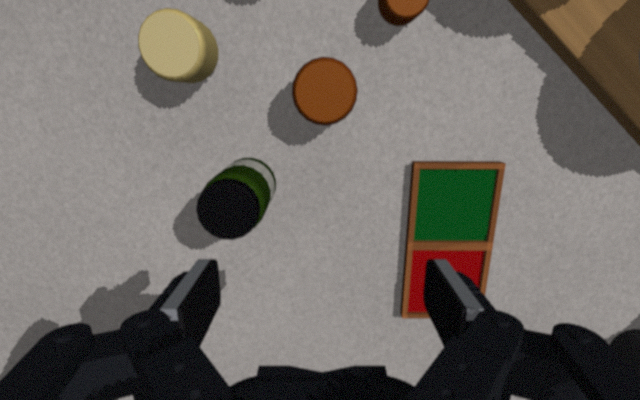

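The brown cheese is at about (325,91) and roughly centred between the fingers.

```bash
python3 - <<'E'
from h import *; import pickle; from bench import ctrl
c=pickle.load(open('w2.pkl','rb'))
hsv=cv2.cvtColor(c['color'],cv2.COLOR_RGB2HSV);h=hsv[91,325];print(h)
m=cv2.inRange(hsv,(3,130,30),(16,255,255));n,l,s,ce=cv2.connectedComponentsWithStats(m);b=l[91,325];print(s[b],ce[b])
cn=max(cv2.findContours((l==b).astype('u1'),0,2)[0],key=cv2.contourArea)
# top disc: bottom-most edge of blob is far side of top? use left/right extents at widest row and centroid
print(cv2.fitEllipse(cn))
for z in(.03,.04,.05):print(ray(c,ce[b],z).round(4))
st=ctrl.read_state();M=ray(c,ce[b],.04);go(st,M[0],M[1],.02,.704)
E
```

```text
[ 13 206 119]
[ 293   58   64   66 3296] [324.26790049  90.60042476]
((324.2835388183594, 90.58976745605469), (62.57429885864258, 65.24922180175781), 7.058228492736816)
[0.5689 0.2479 0.03  ]
[0.5688 0.2479 0.04  ]
[0.5687 0.2479 0.05  ]
tool shift [0.0773 0.0017 0.2108] yaw 0.7087 turn 0.0047
```

Call:
carry_out(
  moves=[
    [[0.026, 0.0006, 0.0], 0, 1],
    [[0.026, 0.0006, 0.0], 0, 1],
    [[0.0253, 0.0005, 0.0], 0, 1],
    [[0, 0, 0.03], 0, 1],
    [[0, 0, 0.03], 0, 1],
    [[0, 0, 0.03], 0, 1],
    [[0, 0, 0.03], 0, 1],
    [[0, 0, 0.03], 0, 1],
    [[0, 0, 0], 0, 1],
  ],
)

```text
time_s: 3.45
ee_pos: [0.5672, 0.2438, 0.076]
eef_rot: [0.938, 0.345, -0.004, -0.0]
ft_force: [-0.9, 0.0, -0.4]
finger_gap: 1.004
finger_force: 0.0
```

Call:
carry_out(
  moves=[
    [[0, 0, 0.02], 0, 1],
    [[0, 0, 0.02], 0, 1],
    [[0, 0, 0.018], 0, 1],
    [[0, 0, 0.015], 0, 1],
    [[0, 0, 0], 0, 1],
    [[0, 0, 0], 0, 1],
  ],
)

```text
time_s: 3.95
ee_pos: [0.5699, 0.2452, 0.0091]
eef_rot: [0.938, 0.346, -0.0, 0.0]
ft_force: [0.4, -0.3, 0.9]
finger_gap: 1.001
finger_force: 0.0
```

Call:
carry_out(
  moves=[
    [[0, 0, 0], 0, 0.5],
    [[0, 0, 0], 0, 0],
    [[0, 0, 0], 0, -0.5],
    [[0, 0, 0], 0, -1],
    [[0, 0, 0], 0, -1],
    [[0, 0, 0], 0, -1],
    [[0, 0, 0], 0, -1],
    [[0, 0, 0], 0, -1],
  ],
  newtons=25,
)

```text
time_s: 4.62
ee_pos: [0.5701, 0.2458, 0.0099]
eef_rot: [0.938, 0.346, 0.001, 0.0]
ft_force: [-1.2, -1.7, 6.8]
finger_gap: 0.694
finger_force: 25.9
```

Call:
carry_out(
  moves=[
    [[0, 0, -0.005], 0, -1],
    [[0, 0, -0.01], 0, -1],
    [[0, 0, -0.02], 0, -1],
    [[0, 0, -0.03], 0, -1],
    [[0, 0, -0.03], 0, -1],
    [[0, 0, -0.015], 0, -1],
    [[0, 0, 0], 0, -1],
    [[0, 0, 0], 0, -1],
  ],
  newtons=30,
)

```text
time_s: 5.28
ee_pos: [0.5696, 0.2458, 0.1195]
eef_rot: [0.938, 0.347, 0.001, 0.0]
ft_force: [-0.1, -0.4, -2.1]
finger_gap: 0.693
finger_force: 32.8
```

```bash
python3 - <<'E'
from h import *; from bench import ctrl,eyes
s=ctrl.read_state();print(s['time_s'],s['ee_pos'],s['ft_force'],s['finger_gap'])
go(s,.5704,.0612,s['ee_pos'][2],.7045)
c=eyes.snapshot('side');cv2.imwrite('pics/s2.png',cv2.resize(c['color'][150:330,200:440,::-1],None,fx=3,fy=3))
E
```

```text
5.2833 [0.56956778 0.2458174  0.11947575] [-0.11006206 -0.40887794 -2.09161691] 0.6927303970965955
tool shift [-1.194e-01  1.408e-01 -1.000e-04] yaw 0.7078 turn 0.0033
```

View pics/s2.png

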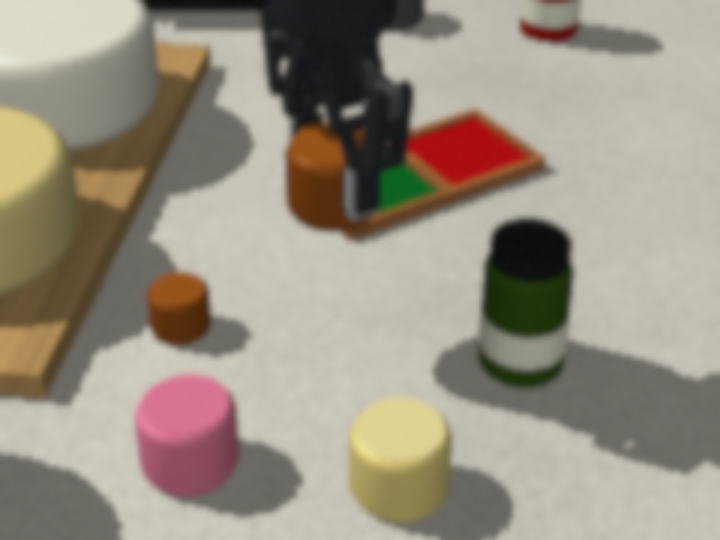

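Call:
carry_out(
  moves=[
    [[-0.01, 0.012, 0], 0.003, -1],
    [[-0.02, 0.0235, 0], 0, -1],
    [[-0.02, 0.0235, 0], 0, -1],
    [[-0.02, 0.0235, 0], 0, -1],
    [[-0.02, 0.0235, 0], 0, -1],
    [[-0.0195, 0.0235, 0], 0, -1],
    [[-0.01, 0.0115, 0], 0, -1],
    [[0, 0, 0], 0, -1],
    [[0, 0, 0.02], 0, -1],
    [[0, 0, 0.02], 0, -1],
    [[0, 0, 0.02], 0, -1],
    [[0, 0, 0], 0, -1],
  ],
)

```text
time_s: 6.33
ee_pos: [0.5676, 0.061, 0.0543]
eef_rot: [0.939, 0.345, -0.003, -0.001]
ft_force: [-1.3, 0.2, -1.7]
finger_gap: 0.689
finger_force: 33.2
```

```bash
python3 - <<'E'
from h import *; from bench import ctrl,eyes
s=ctrl.read_state();print(s['time_s'],s['ee_pos'],s['ft_force'],s['finger_gap'])
go(s,.5704,.0612,.0175,.7045)
E
```

```text
6.3333 [0.56760844 0.06104799 0.05434021] [-1.34054019  0.16052392 -1.66083716] 0.6894835236613129
tool shift [0.0024 0.0019 0.0368] yaw 0.7048 turn 0.0003
```

Call:
carry_out(
  moves=[
    [[0, 0, 0.01], 0, -1],
    [[0, 0, 0.01], 0, -1],
    [[0, 0, 0.008], 0, -1],
    [[0, 0, 0.004], 0, -1],
    [[0, 0, 0], 0, -1],
    [[0, 0, 0], 0, -1],
    [[0, 0, 0], 0, -1],
  ],
)

```text
time_s: 6.92
ee_pos: [0.5701, 0.0609, 0.0267]
eef_rot: [0.939, 0.345, 0.0, 0.0]
ft_force: [-0.2, 0.3, -2.0]
finger_gap: 0.696
finger_force: 33.2
```

```bash
python3 - <<'E'
from h import *; from bench import ctrl,eyes
s=ctrl.read_state();print(s['time_s'],s['ee_pos'],s['ft_force'],s['finger_gap'])
go(s,.5704,.0612,.0175,.7045)
E
```

```text
6.9167 [0.5700593  0.06091295 0.02671742] [-0.23706144  0.31653253 -2.03495039] 0.6959751557166456
tool shift [ 0.0004 -0.      0.0092] yaw 0.7048 turn 0.0003
```

Call:
carry_out(
  moves=[
    [[0, 0, 0.003], 0, -1],
    [[0, 0, 0.002], 0, -1],
    [[0, 0, 0.001], 0, -1],
    [[0, 0, 0.001], 0, -1],
    [[0, 0, 0], 0, -1],
    [[0, 0, 0], 0, -1],
  ],
)

```text
time_s: 7.42
ee_pos: [0.5698, 0.0609, 0.0192]
eef_rot: [0.939, 0.345, -0.0, 0.0]
ft_force: [-0.2, -0.5, -1.8]
finger_gap: 0.695
finger_force: 33.2
```

Call:
carry_out(
  moves=[
    [[0, 0, 0.001], 0, -1],
    [[0, 0, 0], 0, -1],
    [[0, 0, 0], 0, -1],
  ],
)

```text
time_s: 7.67
ee_pos: [0.5698, 0.0609, 0.0182]
eef_rot: [0.939, 0.345, -0.0, 0.0]
ft_force: [-0.3, 0.4, -1.0]
finger_gap: 0.697
finger_force: 33.2
```

Call:
carry_out(
  moves=[
    [[0, 0, 0.0007], 0, -1],
    [[0, 0, 0], 0, -1],
    [[0, 0, 0], 0, -1],
  ],
)

```text
time_s: 7.92
ee_pos: [0.5698, 0.0609, 0.018]
eef_rot: [0.939, 0.345, 0.0, 0.0]
ft_force: [-1.8, 0.1, 5.0]
finger_gap: 0.692
finger_force: 33.7
```

Call:
carry_out(
  moves=[
    [[0, 0, 0], 0, 0.4],
    [[0, 0, 0], 0, 0.5],
    [[0, 0, 0], 0, 0.7],
    [[0, 0, 0], 0, 0.9],
    [[0, 0, 0], 0, 1],
    [[0, 0, 0], 0, 1],
    [[0, 0, -0.01], 0, 1],
    [[0, 0, -0.03], 0, 1],
    [[0, 0, -0.04], 0, 1],
    [[0, 0, -0.04], 0, 1],
    [[0, 0, -0.04], 0, 1],
    [[0, 0, -0.04], 0, 1],
  ],
)

```text
time_s: 8.92
ee_pos: [0.5692, 0.0609, 0.2204]
eef_rot: [0.939, 0.345, 0.0, 0.0]
ft_force: [0.7, -0.5, -1.2]
finger_gap: 1.004
finger_force: 0.0
```

Call:
carry_out(
  moves=[
    [[-0.04, 0, 0], 0, 1],
    [[-0.03, 0, 0], 0, 1],
    [[-0.03, 0, 0], 0, 1],
    [[0, 0, 0], 0, 1],
    [[0, 0, 0], 0, 1],
  ],
)

```text
time_s: 9.33
ee_pos: [0.4931, -0.0045, 0.2187]
eef_rot: [0.939, 0.344, 0.001, 0.0]
ft_force: [0.4, -0.1, -0.8]
finger_gap: 1.001
finger_force: 0.0
```

```bash
python3 - <<'E'
from h import *; from bench import ctrl,eyes
s=ctrl.read_state();print(s['time_s'],s['ee_pos'],s['ft_force'],s['finger_gap'])
c=eyes.snapshot('wrist');d=eyes.snapshot('side')
cv2.imwrite('pics/w3.png',np.vstack([c['color'][:300,:,::-1],cv2.resize(d['color'][160:260,220:433,::-1],(640,300))]))
hsv=cv2.cvtColor(c['color'],cv2.COLOR_RGB2HSV);m=cv2.inRange(hsv,(7,130,30),(16,255,255))
n,l,st,ce=cv2.connectedComponentsWithStats(m)
for i in range(1,n):
    if st[i,4]>1500: print(st[i],ray(c,ce[i],.045).round(4))
# tray pose from red in same image
m=cv2.inRange(hsv,(0,180,60),(4,255,255))|cv2.inRange(hsv,(174,180,60),(180,255,255));n,l,st,ce=cv2.connectedComponentsWithStats(m)
i=1+st[1:,4].argmax();print('red',st[i],ray(c,ce[i],.008))
go(s,.506,-.30,.231,.7045)
E
```

```text
9.3333 [ 0.4930646  -0.00450806  0.21870505] [ 0.43605828 -0.13575474 -0.79603203] 1.0006042242690043
[ 268    6  105  200 4409] [0.5423 0.0378 0.045 ]
[ 286   21   71   76 4103] [0.5714 0.0612 0.045 ]
red [ 279  119   83   81 6402] [0.49982773 0.00201255 0.008     ]
tool shift [-0.1812  0.2338 -0.0122] yaw 0.7031 turn -0.0014
```

View pics/w3.png

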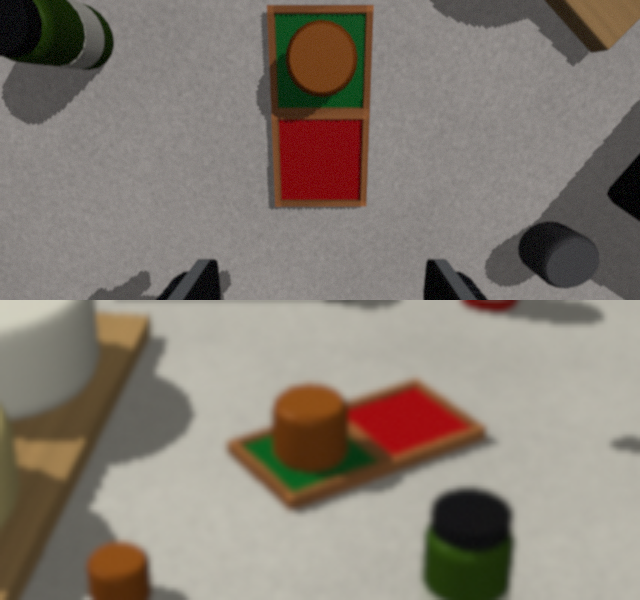

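The cheese stands upright, centred in the green pocket at (321,57) in the wrist view. The next move goes over the honey jar.

Call:
carry_out(
  moves=[
    [[-0.01, 0.0, -0.012], 0, 1],
    [[-0.024, 0.03, 0], 0, 1],
    [[-0.024, 0.03, 0], 0, 1],
    [[-0.024, 0.03, 0], 0, 1],
    [[-0.024, 0.03, 0], 0, 1],
    [[-0.024, 0.03, 0], 0, 1],
    [[-0.024, 0.03, 0], 0, 1],
    [[-0.024, 0.03, 0], 0, 1],
    [[-0.024, 0.03, 0], 0, 1],
    [[-0.024, 0.03, 0], 0, 1],
    [[-0.02, 0.03, 0], 0, 1],
    [[-0.01, 0.015, 0], 0, 1],
  ],
)

```text
time_s: 10.43
ee_pos: [0.5035, -0.4132, 0.229]
eef_rot: [0.939, 0.345, -0.0, 0.0]
ft_force: [-0.0, -0.2, 0.0]
finger_gap: 0.994
finger_force: 0.0
```

Call:
carry_out(
  moves=[
    [[0, 0, 0], 0, 1],
    [[0, 0, 0], 0, 1],
  ],
)

```text
time_s: 10.6
ee_pos: [0.5032, -0.4098, 0.2287]
eef_rot: [0.939, 0.345, -0.0, -0.001]
ft_force: [-0.2, 0.7, -0.1]
finger_gap: 1.001
finger_force: 0.0
```

```bash
python3 - <<'E'
from h import *; from bench import ctrl,eyes
s=ctrl.read_state();print(s['time_s'],s['ee_pos'],s['ft_force'],s['finger_gap'])
c=eyes.snapshot('wrist');cv2.imwrite('pics/w4.png',c['color'][...,::-1])
import pickle;pickle.dump(c,open('w4.pkl','wb'));print(c['T'][:3,3])
go(s,.506,-.43,.231,.7045)
E
```

```text
10.6 [ 0.50320586 -0.40983575  0.22865412] [-0.15457263  0.71221025 -0.11161673] 1.0005417804122427
[ 0.55939697 -0.36352052  0.37140546]
tool shift [-0.0109  0.0172 -0.0024] yaw 0.7044 turn -0.0001
```

View pics/w4.png

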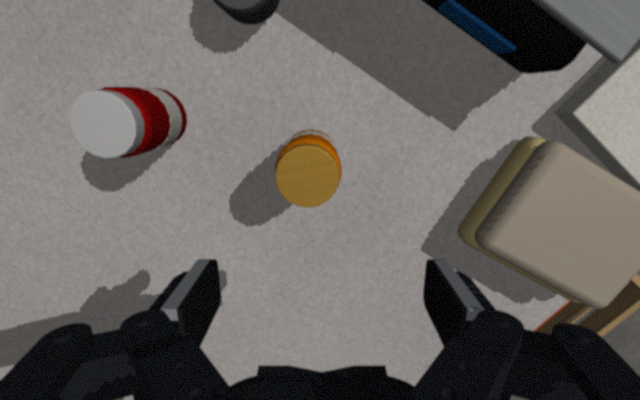

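The honey lid is at about (308,174), and the box on the right (column 460 and beyond) leaves enough room for the fingers.

```bash
python3 - <<'E'
from h import *; import pickle; from bench import ctrl
c=pickle.load(open('w4.pkl','rb'));hsv=cv2.cvtColor(c['color'],cv2.COLOR_RGB2HSV);print(hsv[174,308],hsv[140,325])
p=ray(c,(308,174.5),.1);q=[ray(c,(276,174.5),.1),ray(c,(340,174.5),.1)]
print(p,np.linalg.norm(q[0]-q[1]))
d=pickle.load(open('d.pkl','rb'));print('side lid top',ray(d['side'],(362,110.5),.1))
go(ctrl.read_state(),p[0],p[1],.039,.7045)
E
```

```text
[ 19 164 138] [ 14 201 123]
[ 0.50530613 -0.39473004  0.1       ] 0.050996785481413856
side lid top [ 0.50529044 -0.3800371   0.1       ]
tool shift [ 0.0108 -0.0093  0.19  ] yaw 0.7052 turn 0.0007
```

Call:
carry_out(
  moves=[
    [[0.0108, -0.0093, 0.0], 0, 1],
    [[0, 0, 0.01], 0, 1],
    [[0, 0, 0.03], 0, 1],
    [[0, 0, 0.03], 0, 1],
    [[0, 0, 0.03], 0, 1],
    [[0, 0, 0.0], 0, 1],
    [[0, 0, 0], 0, 1],
  ],
)

```text
time_s: 11.23
ee_pos: [0.5049, -0.3943, 0.1289]
eef_rot: [0.938, 0.346, -0.001, -0.001]
ft_force: [0.1, -1.0, 0.1]
finger_gap: 1.001
finger_force: 0.0
```

Call:
carry_out(
  moves=[
    [[0, 0, 0.02], 0, 1],
    [[0, 0, 0.025], 0, 1],
    [[0, 0, 0.025], 0, 1],
    [[0, 0, 0.015], 0, 1],
    [[0, 0, 0.007], 0, 1],
    [[0, 0, 0], 0, 1],
    [[0, 0, 0], 0, 1],
  ],
)

```text
time_s: 11.82
ee_pos: [0.5056, -0.396, 0.0393]
eef_rot: [0.938, 0.345, 0.0, 0.001]
ft_force: [0.2, 0.1, -0.4]
finger_gap: 1.0
finger_force: 0.0
```

Call:
carry_out(
  moves=[
    [[0, 0, 0], 0, 0.5],
    [[0, 0, 0], 0, 0],
    [[0, 0, 0], 0, -0.5],
    [[0, 0, 0], 0, -1],
    [[0, 0, 0], 0, -1],
    [[0, 0, 0], 0, -1],
    [[0, 0, 0], 0, -1],
    [[0, 0, 0], 0, -1],
  ],
  newtons=40,
)

```text
time_s: 12.48
ee_pos: [0.5052, -0.3958, 0.0391]
eef_rot: [0.939, 0.345, 0.0, 0.001]
ft_force: [-1.2, 2.5, 8.0]
finger_gap: 0.67
finger_force: 41.3
```

Call:
carry_out(
  moves=[
    [[0, 0, -0.005], 0, -1],
    [[0, 0, -0.01], 0, -1],
    [[0, 0, -0.02], 0, -1],
    [[0, 0, -0.03], 0, -1],
    [[0, 0, -0.035], 0, -1],
    [[0, 0, -0.03], 0, -1],
    [[0, 0, -0.02], 0, -1],
    [[0, 0, 0], 0, -1],
    [[0, 0, 0], 0, -1],
    [[0, 0, 0], 0, -1],
  ],
)

```text
time_s: 13.32
ee_pos: [0.5044, -0.3952, 0.1867]
eef_rot: [0.939, 0.345, -0.0, -0.001]
ft_force: [-0.3, 0.6, -3.9]
finger_gap: 0.67
finger_force: 43.6
```

```bash
python3 - <<'E'
from h import *; from bench import ctrl,eyes
s=ctrl.read_state();print(s['time_s'],s['ee_pos'],s['ft_force'],s['finger_gap'],s['wrist_torque'])
c=eyes.snapshot('side');cv2.imwrite('pics/s5.png',cv2.resize(c['color'][40:190,270:450,::-1],None,fx=4,fy=4)[:600])
go(s,.499,.0005,s['ee_pos'][2],.7045)
E
```

```text
13.3167 [ 0.50443244 -0.39516466  0.18670553] [-0.26869587  0.64351839 -3.88681511] 0.6701756107983903 [ 0.05236047  0.0044443  -0.0102918 ]
tool shift [ 0.2522 -0.3049  0.0004] yaw 0.7048 turn 0.0003
```

View pics/s5.png

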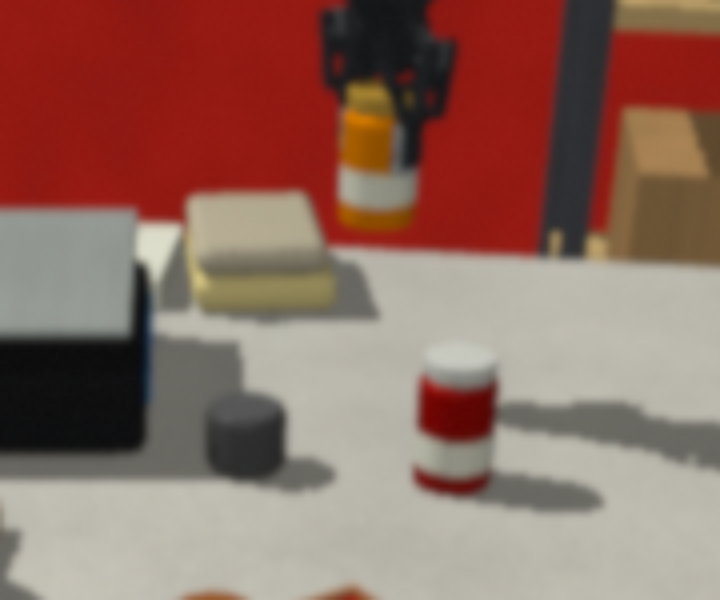

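The honey jar is lifted and upright. Now it goes to the red pocket.

Call:
carry_out(
  moves=[
    [[0.0135, -0.0165, 0], 0, -1],
    [[0.0225, -0.0272, 0], 0, -1],
    [[0.0225, -0.0272, 0], 0, -1],
    [[0.0225, -0.0272, 0], 0, -1],
    [[0.0225, -0.0272, 0], 0, -1],
    [[0.0225, -0.0272, 0], 0, -1],
    [[0.0225, -0.0272, 0], 0, -1],
    [[0.0225, -0.0272, 0], 0, -1],
    [[0.0225, -0.0272, 0], 0, -1],
    [[0.0225, -0.0272, 0], 0, -1],
    [[0.0225, -0.0272, 0], 0, -1],
    [[0.0135, -0.0165, 0], 0, -1],
  ],
)

```text
time_s: 14.37
ee_pos: [0.4983, 0.0028, 0.1864]
eef_rot: [0.938, 0.346, -0.001, -0.001]
ft_force: [-0.2, 0.8, -2.9]
finger_gap: 0.668
finger_force: 43.9
```

Call:
carry_out(
  moves=[
    [[0, 0, 0], 0, -1],
    [[0, 0, 0], 0, -1],
    [[0, 0, 0], 0, -1],
  ],
)

```text
time_s: 14.62
ee_pos: [0.4991, -0.0003, 0.1868]
eef_rot: [0.938, 0.345, -0.001, -0.0]
ft_force: [-1.0, -0.2, -3.2]
finger_gap: 0.674
finger_force: 43.9
```

```bash
python3 - <<'E'
from h import *; from bench import ctrl,eyes
s=ctrl.read_state();print(s['time_s'],s['ee_pos'],s['ft_force'],s['finger_gap'])
go(s,.499,.0005,.0471,.7045)
E
```

```text
14.6167 [ 4.99118523e-01 -2.72455316e-04  1.86830121e-01] [-0.99326055 -0.15660296 -3.1754416 ] 0.6737837465248923
tool shift [ 0.0006 -0.0006  0.1397] yaw 0.7052 turn 0.0007
```

Position is good, so I descend to about 5 mm above the floor and then ease down.

Call:
carry_out(
  moves=[
    [[0, 0, 0.01], 0, -1],
    [[0, 0, 0.025], 0, -1],
    [[0, 0, 0.03], 0, -1],
    [[0, 0, 0.03], 0, -1],
    [[0, 0, 0.02], 0, -1],
    [[0, 0, 0.012], 0, -1],
    [[0, 0, 0.005], 0, -1],
    [[0, 0, 0], 0, -1],
    [[0, 0, 0], 0, -1],
    [[0, 0, 0], 0, -1],
  ],
)

```text
time_s: 15.45
ee_pos: [0.4997, -0.0004, 0.0564]
eef_rot: [0.939, 0.345, 0.001, 0.0]
ft_force: [-0.2, -0.5, -2.9]
finger_gap: 0.672
finger_force: 43.9
```

Call:
carry_out(
  moves=[
    [[0, 0, 0.002], 0, -1],
    [[0, 0, 0.001], 0, -1],
    [[0, 0, 0.001], 0, -1],
    [[0, 0, 0.001], 0, -1],
    [[0, 0, 0], 0, -1],
    [[0, 0, 0], 0, -1],
  ],
)

```text
time_s: 15.95
ee_pos: [0.4993, 0.0, 0.0506]
eef_rot: [0.939, 0.345, -0.0, 0.0]
ft_force: [-1.0, -0.7, -3.2]
finger_gap: 0.667
finger_force: 43.9
```

Call:
carry_out(
  moves=[
    [[0, 0, 0.001], 0, -1],
    [[0, 0, 0.001], 0, -1],
    [[0, 0, 0.0005], 0, -1],
    [[0, 0, 0], 0, -1],
    [[0, 0, 0], 0, -1],
  ],
)

```text
time_s: 16.37
ee_pos: [0.4992, -0.0, 0.048]
eef_rot: [0.939, 0.345, -0.0, 0.0]
ft_force: [0.8, -0.0, -2.9]
finger_gap: 0.672
finger_force: 43.9
```

Call:
carry_out(
  moves=[
    [[0, 0, 0.0007], 0, -1],
    [[0, 0, 0], 0, -1],
    [[0, 0, 0], 0, -1],
  ],
)

```text
time_s: 16.62
ee_pos: [0.4993, -0.0, 0.0474]
eef_rot: [0.939, 0.345, -0.0, 0.0]
ft_force: [-0.5, 0.9, -3.2]
finger_gap: 0.672
finger_force: 43.9
```

Call:
carry_out(
  moves=[
    [[0, 0, 0.0007], 0, -1],
    [[0, 0, 0], 0, -1],
    [[0, 0, 0], 0, -1],
  ],
)

```text
time_s: 16.87
ee_pos: [0.4993, -0.0, 0.0471]
eef_rot: [0.939, 0.345, 0.0, 0.0]
ft_force: [-1.9, -0.6, 6.0]
finger_gap: 0.67
finger_force: 44.6
```

Contact. Release, rise, and back off.

Call:
carry_out(
  moves=[
    [[0, 0, 0], 0, 0.38],
    [[0, 0, 0], 0, 0.5],
    [[0, 0, 0], 0, 0.7],
    [[0, 0, 0], 0, 0.9],
    [[0, 0, 0], 0, 1],
    [[0, 0, 0], 0, 1],
    [[0, 0, 0], 0, 1],
    [[0, 0, -0.01], 0, 1],
    [[0, 0, -0.03], 0, 1],
    [[0, 0, -0.04], 0, 1],
    [[0, 0, -0.04], 0, 1],
    [[0, 0, -0.04], 0, 1],
  ],
)

```text
time_s: 17.87
ee_pos: [0.4987, 0.0001, 0.2092]
eef_rot: [0.939, 0.345, -0.0, -0.0]
ft_force: [0.9, -0.1, -0.1]
finger_gap: 1.0
finger_force: 0.0
```

Call:
carry_out(
  moves=[
    [[0, 0, -0.03], 0, 1],
    [[0, 0.04, 0], 0, 1],
    [[0, 0.04, 0], 0, 1],
    [[0, 0.03, 0], 0, 1],
    [[0, 0, 0], 0, 1],
    [[0, 0, 0], 0, 1],
  ],
)

```text
time_s: 18.37
ee_pos: [0.5707, -0.0847, 0.2368]
eef_rot: [0.939, 0.344, -0.0, -0.0]
ft_force: [-0.7, -0.6, -1.0]
finger_gap: 1.0
finger_force: 0.0
```

```bash
python3 - <<'E'
from h import *; from bench import ctrl,eyes
s=ctrl.read_state();print(s['time_s'],s['ee_pos'],s['finger_gap'])
a=eyes.snapshot('scene');d=eyes.snapshot('side')
cv2.imwrite('pics/f.png',np.vstack([cv2.resize(x,(640,300)) for x in(a['color'][150:250,220:433,::-1],d['color'][140:240,240:453,::-1])]))
E
```

```text
18.3667 [ 0.57065236 -0.08473559  0.23684071] 1.0003874871715153
```

View pics/f.png

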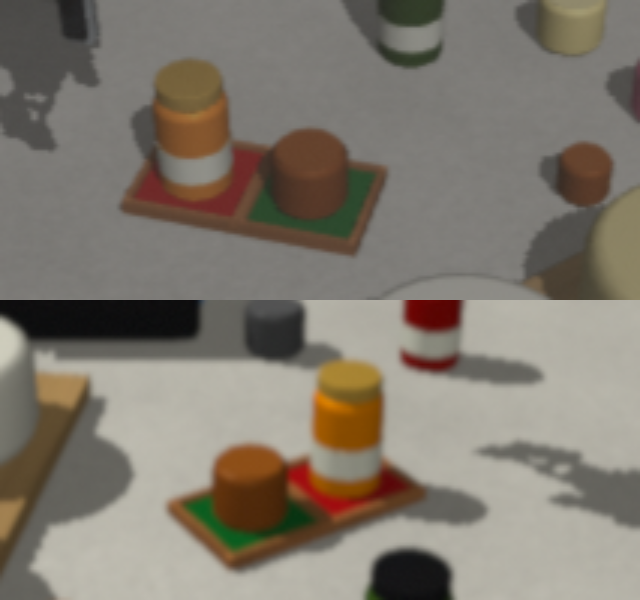

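Both views show the honey jar upright in the red pocket (190,130 in the top view) and the cheese upright in the green pocket (310,172). The gripper is clear of both.

```bash
python3 -c "
from bench import job_done
print(job_done())"
```

```text
the job is handed in; nothing more can be done
None
```

The tray is packed and handed in at about 18 s of the 61 s allowed: the brown cheese was set in the green pocket and released first, then the honey jar was stood in the red pocket, and the last camera views show both upright.

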